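# Index a notched flange and lock it with the fixture's slide

### The job

The three-lobed flange sits loose on the spigot of the indexing fixture. Push it round by the ends of its lobes until the notch in its rim faces the tapered tongue of the fixture's slide, with the slide still drawn back; then push the slide in by its upright post until the tongue is fully home in the notch, and lean on it firmly, with some 15 N, so that the taper wedges tight. Feel your way: do not force the flange or ram the slide (stay below about 25 N on either), leave the flange flat on its seat and the slide home, and leave the other things on the bench where they are.

Things in the scene. Friction and masses are not known exactly. Their poses are not given: they have to be found in the camera images.
- fixture: dark steel indexing fixture, fixed; base plate 224 x 152 x 14 mm (x from -72 to 152 mm, y +-76). Origin on the table under the axis of its round upright spigot; z up, x level from the spigot's axis along the slide's line, out to the slide. The slide's guide (x 82 to 150 mm, y +-29 mm) is 51 mm high above the table; four cap screws at the plate's corners are 20 mm high.
- seat (a point): fixture: point on the spigot's axis, 28 mm above the table, where six rest buttons carry the flange's underside (14 mm of free height between plate and flange). The spigot, 28.5 mm across, stands up through the flange's bore to 50 mm above the table.
- flange: loose metal flange on the spigot, 14 mm thick, 120 mm over its lobes, 0.5 to 0.9 kg, too wide to grip. Origin on its axis at its underside (28 mm above the table, top at 42 mm); x points out through the notch. 3 lobes of 60 mm radius and 72 degrees, middles at 0 (with the notch), 120, 240 degrees from x. Bore 30 mm, 0.75 mm play; turns with dry friction (2 to 5 N at the rim), stays where left.
- gap (a point): middle of one of the flange's three gaps between lobes, 60 degrees (counter-clockwise from above) from the notch, 52 mm from the axis, half-way up; the others are at 180 and 300 degrees. There the rim is cut back to 42 mm radius over 48 degrees (some 45 mm wide), which leaves a radial face 18 mm deep and 14 mm high at each lobe's end, to push on.
- notch (a point): middle of the mouth of the only notch, at 60 mm radius on the rim, half-way up the flange. It is cut radially into the middle of one lobe, 14 mm deep, 16 mm wide at the rim, tapering to 11 mm at its floor. When it faces the tongue this point lies on the fixture's x axis (y = 0), 60 mm out.
- key: the fixture's slide: steel bar 34 mm wide, its top 46 mm above the table. Origin on the push post's axis at the bar's top; axes as the fixture's. Slides only along the fixture's x with about 2 N of friction and stays where left. Home: origin 112 mm (+-1) from the spigot's axis; at the start it is drawn back 20 to 34 mm more. Against the plain rim it stops 12 mm short of home.
- post (a point): the slide's upright round push post, half-way up: 18 mm across, standing from 46 to 86 mm above the table on the bar
- tongue (a point): tip of the slide's tapered tongue, which points to the spigot: 9 mm wide at the chamfered tip, 17 mm at its root, from 30 to 41 mm above the table. Home, its tip is 48 mm from the spigot's axis. The taper finds its way in with the notch up to about 3 mm aside. In a gap between lobes it would also go in, but locks nothing.
- pin_vise: bystander: pin vise lying beside the fixture, 105 mm long, 15 mm thick; origin under its handle
- spanner: bystander: flat spanner lying beside the fixture, 160 mm long; origin under its middle
- screw_jar: bystander: small clear screw jar standing beside the fixture, 42 mm across, 46 mm high; origin under its middle
- spare_blank: bystander: plain round blank without lobes or notch lying on the bench, 88 mm across, 12 mm thick; origin under its middle
- handpiece: bystander: rotary handpiece with a small cutting disc lying on the bench, 165 mm long, 25 mm thick; origin under its middle
- hammer: bystander: hammer lying on the bench, 240 mm long; origin under its middle
- caliper: bystander: caliper lying on the bench, 200 mm long, 12 mm thick; origin under its middle
There are look-alikes about, which are no part of the job. Leave any green look-alike of the flange alone.

How it is judged:
On the way, in this order (a step that is already met when the one before it is completed fails the run):
1. the flange is turned until its notch faces the tongue (mouth of the notch within 4.5 mm of the slide's line), the slide still drawn back at least 10 mm (y of notch in the frame of fixture between -0.0045 and 0.0045 m and x of notch in the frame of fixture above 0.05 m and x of key in the frame of fixture above 0.122 m), for 0.2 s.
2. the slide is home (within 2 mm) with its tongue wedged in the notch with more than 10 N for a moment (0.1 s) (x of key in the frame of fixture below 0.114 m and contact force between key and flange above 10 N and x of notch in the frame of fixture above 0.05 m), for 0.1 s.
At the end, for the whole second after the job is handed in: The slide stands home (within 2 mm) with its tongue in the notch, the mouth of the notch within 2 mm of the slide's line, the flange flat on its rest buttons (within 2 mm and 0.03 rad), all at rest (x of key in the frame of fixture below 0.114 m and y of notch in the frame of fixture between -0.002 and 0.002 m and x of notch in the frame of fixture above 0.055 m and z of flange in the frame of fixture below 0.03 m and angle between flange's own z axis and vertical below 0.03 rad and linear speed of each of flange, key below 0.01 m/s); the robot touches nothing.
It fails at once if the arm forces the flange (more than 25 N) (contact force between the arm and flange above 25 N).
It fails at once if the slide is rammed into the flange (more than 30 N) (contact force between key and flange above 30 N).
It fails at once if a bystander is moved more than 15 mm (distance of any of pin_vise, spanner, screw_jar, spare_blank, handpiece, hammer, caliper from where it was at the start of the episode above 0.015 m).
It also fails if it takes over 54 s, if anything falls off the work surface, if the arm or the gripper's body presses on something with over 40 N, if the wrist force passes 120 N, or if a joint passes its speed limit or range.

### The arm

A 7-joint arm with a two-finger parallel gripper is mounted at the origin on the work surface. World frame = base frame: x ahead of the robot, y to its left, z up, the work surface at z = 0. Lengths are in m, angles in rad, forces in N, time in s.
With the tool pointing down it reaches from about 0.4 to 0.875 m from the base axis. Payload 19.3 kg.
Tool frame: the origin (TCP) lies at the very end of the fingers, on their centre line; the grasp point (between the pads) lies 19 mm behind it; z points along the fingers, y is the line along which they close (so a half turn about z gives the same grasp; the last joint's range is limited). The gripper opens to 85 mm and grips with 20 to 120 N. Pads are 22 mm wide; open, the fingers measure 114 mm over their backs; the gripper's body (76 mm by 85 mm) begins 54 mm behind the grasp point. The pads swing forward as they close: fully open they stand 13 mm farther back than shut.
Start: joints at [-1.4, 0.521, -0.036, 1.599, 0.021, 1.021, -0.113], TCP at [0.149, 0.607, 0.231] pointing down, gripper open.
Joint ranges: [-2.91, 2.91], [-0.3, 2.13], [-1.5, 1.42], [0.17, 2.43], [-1.26, 4.41], [0.16, 1.93], [-2.52, 2.52]. Speed limits (rad/s): [1.89, 1.89, 2.39, 2.39, 3.01, 3.01, 3.01].

### API

Orientations are given as [roll, pitch, yaw] about the fixed x, y, z axes, in that order (R = Rz(yaw) Ry(pitch) Rx(roll)).
In Python, from workcell import bot gives the robot as it stands.
- The arm moves only by the tool jog_arm, never from a script. Its argument "motion" is a list of rows, each a list of 5 numbers: the shift along the tool's x, y, z scaled (see below), then the turn about the tool's z scaled (see below), then the opening, from 0 (shut) to 1 (fully open). A call has 1 to 12 rows; each row shifts and turns the commanded pose from where the row before left it, along the tool's axes as they then stand; what a row does not reach is not made up. The controller multiplies each number of a shift by 30 mm and each number of a turn by 0.08 rad. A row lasts 1/10 s, in which the tool goes at most 50 mm and 8.59 degrees, less where a joint would pass 70% of its speed; a pose out of reach is approached as far as the arm can. A call with a number of a shift or a turn outside -1 to 1 is refused whole. A call with a gripper value outside its range is refused whole. The fingers move at their own pace and stop on an object; "newtons" is the grip in N (left out, the last holds). Time passes only in rows, so rows that do not move let the fingers close. It gives the time, the measured TCP pose, the force, the opening and the grip force at its end, in the units of the state.
- bot.observe(): the state, without advancing time (a new reading comes with each control period).
- bot.grab_frame(name): name is "side" or "top"; returns a dict with "pixels" (384x512x3 uint8, red, green, blue), "fovy" (degrees; the focal length in pixels is half the picture's height over the tangent of half this angle, whatever the lens; pixels are square), "cx", "cy" (the principal point, pixels), "rvec" (rotation vector, rad) and "tvec" (3), from world to camera coordinates, as OpenCV has them. Camera axes: x right, y down, z forward; pixel columns grow to the right and rows downward; lengths in m; the calibration is good to about 2 mm. A picture is of the moment at which its call begins. There is no depth.
- bot.job_done(): hands the job in; it is judged then, once.
The state is a dict: "clock": time; "qpos": joint angles; "qd": joint speeds; "joint_efforts": joint torques, N m; "position": TCP position; "tool_rot": TCP orientation; "force": force on the tool from outside, world axes, zero at the start; "moment": the same for the moment, N m; "grip_width": finger opening in m; "finger_force": force on a finger pad.
Only numpy, scipy, OpenCV 4.12 (cv2) and the standard library are available. Lean on these libraries where they do the work, as an engineer would, in place of code of your own. Each camera call takes 0.05 s, during which the arm holds its last target. There are 200 camera calls.

## Working session

There is one attempt and no reset: what is moved stays moved. The work goes in short steps, Python scripts to look and compute and a tool call to move; the robot and the scene stay as the last step left them, time stands still between calls to the robot, and variables do not carry over. Pictures are saved under pics/ and viewed, at most 10 in all, crops included, and the job is handed in when it is done.

Besides the shell and the picture viewer there is one more tool, called after "Call:" as a command line: name --pt "numbers of a row" for each row, then --argument value for the rest. jog_arm: Moves the arm, as the interface text tells. Shifts and turns lie within -1 to 1; 1 stands for 30 mm of shift or 0.08 rad of turn. Its arguments: {"type":"object","properties":{"motion":{"type":"array","items":{"type":"array","items":{"type":"number"}}},"newtons":{"type":"number"}},"required":["motion"]}

```bash
mkdir -p pics; cat > h.py <<'E'
import numpy as np, cv2
from workcell import bot
def grab(n,save=None):
    f=bot.grab_frame(n); p=f["pixels"]
    if save: cv2.imwrite("pics/"+save,cv2.cvtColor(p,cv2.COLOR_RGB2BGR))
    return f
def cam(f):
    h=f["pixels"].shape[0]; F=h/2/np.tan(np.radians(f["fovy"])/2)
    return np.array([[F,0,f["cx"]],[0,F,f["cy"]],[0,0,1]]),cv2.Rodrigues(np.array(f["rvec"],float))[0],np.array(f["tvec"],float)
def pix2z(f,uv,z):
    K,R,t=cam(f); d=R.T@np.linalg.solve(K,np.array([*uv,1.])); c=-R.T@t
    return c+d*(z-c[2])/d[2]
def proj(f,P):
    K,R,t=cam(f); q=K@(R@np.array(P,float).T+t[:,None]); return (q[:2]/q[2]).T
E
python3 - <<'E'
from h import *
a=grab("top","top0.png");b=grab("side","side0.png")
for f in(a,b): K,R,t=cam(f);print(K[0,0],-R.T@t,R[2], f.keys())
print(bot.observe())
E
```

```text
392.44804298871736 [ 0.50993618 -0.02117834  1.20370921] [ 0.09175183  0.00665351 -0.99575968] dict_keys(['pixels', 'fovy', 'cx', 'cy', 'rvec', 'tvec'])
420.9380551797419 [0.38442275 0.64914232 0.8482595 ] [ 0.18873686 -0.63436749 -0.74963744] dict_keys(['pixels', 'fovy', 'cx', 'cy', 'rvec', 'tvec'])
{'clock': 0.1, 'qpos': array([-1.40020497,  0.5219367 , -0.03628239,  1.59994779,  0.02122844,
        1.0211043 , -0.11280437]), 'qd': array([-0.00115685, -0.00153788,  0.00123647, -0.00142172, -0.00016308,
       -0.00087035, -0.00010911]), 'joint_efforts': array([ 4.95731030e-03, -9.28454018e+01,  1.98415719e+00, -3.70529079e+01,
        1.80907035e-02,  5.25491982e-03,  3.55527085e-06]), 'position': array([0.14903918, 0.60666032, 0.23079599]), 'tool_rot': array([-3.14058829e+00,  1.17428937e-04,  2.90076177e+00]), 'force': array([-0.34777063,  0.07536602,  0.00598362]), 'moment': array([-0.00154299, -0.03873628, -0.02078034]), 'finger_force': 0.0, 'grip_width': 0.08537341974744736}
```

View pics/top0.png

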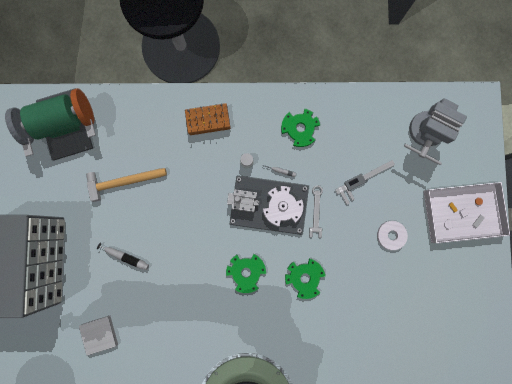

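View pics/side0.png

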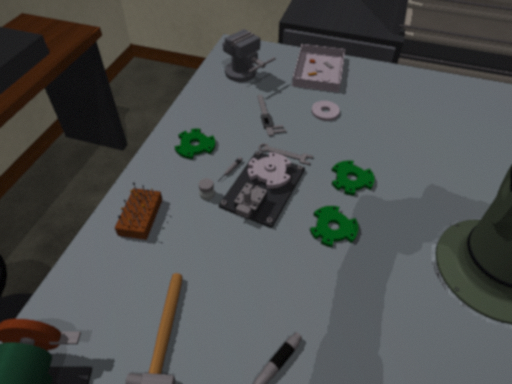

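```bash
python3 - <<'E'
from h import *
t=cv2.imread("pics/top0.png");s=cv2.imread("pics/side0.png")
c1=cv2.resize(t[165:245,220:330],None,fx=7,fy=7,interpolation=cv2.INTER_CUBIC)
cv2.imwrite("pics/c1.png",c1)
c2=cv2.resize(s[140:230,190:320],None,fx=6,fy=6,interpolation=cv2.INTER_CUBIC)
cv2.imwrite("pics/c2.png",c2)
E
```

```text
(no output)
```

View pics/c1.png

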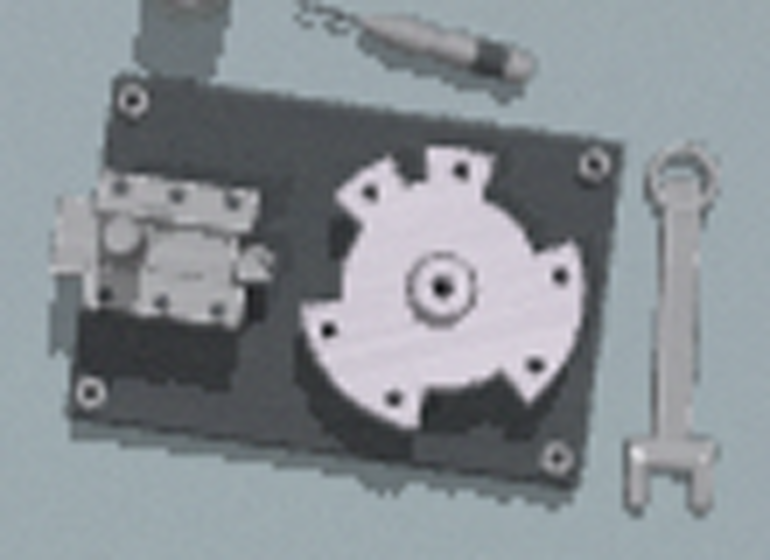

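View pics/c2.png

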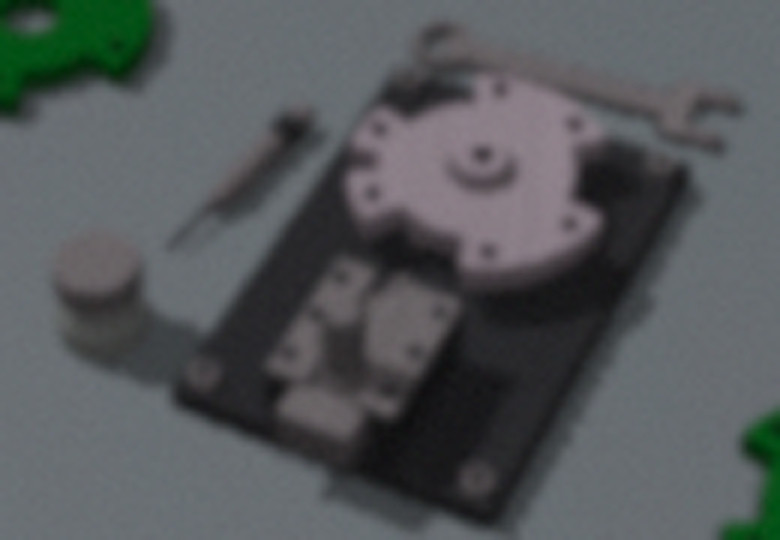

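```bash
cat >> h.py <<'E'
def c1(U,V): return ((U+.5)/7-.5+220,(V+.5)/7-.5+165)
E
python3 - <<'E'
from h import *
f=grab("top")
S=np.array([pix2z(f,c1(*p),.02) for p in [(133,100),(595,165),(557,458),(90,393)]])[:,:2]
c=S.mean(0); d=(S[0]-S[1]+S[3]-S[2]); d/=np.linalg.norm(d); l=np.array([-d[1],d[0]])
print("screws",S, np.linalg.norm(S[0]-S[1]),np.linalg.norm(S[0]-S[3]))
e=(S[0]-S[3]+S[1]-S[2]);e/=np.linalg.norm(e);print("d",d,"e",e, np.degrees(np.arctan2(d[1],d[0])),np.degrees(np.arctan2(e[1],e[0])))
o=c-.04*d; print("origin from screws",o)
sp=pix2z(f,c1(442,287),.05)[:2]; print("spigot",sp,(sp-c)@d,(sp-c)@l)
n=pix2z(f,c1(410,153),.042)[:2]; v=n-sp; print("notch r",np.linalg.norm(v),"angle from d", np.degrees(np.arctan2(v@l,v@d)))
# gap-lobe ends at rim: measured corners
for p in [(338,192),(494,156),(574,241),(528,404),(418,430),(302,308)]:
    v=pix2z(f,c1(*p),.042)[:2]-sp; print(p,np.linalg.norm(v),np.degrees(np.arctan2(v@l,v@d)))
po=pix2z(f,c1(122,233),.086)[:2]-sp; print("post",po@d,po@l)
E
```

```text
screws [[ 0.66430352  0.02265795]
 [ 0.63523162 -0.17737521]
 [ 0.50899018 -0.15916402]
 [ 0.53736669  0.04114667]] 0.20213471192150387 0.12827622620930684
d [0.14204267 0.98986054] e [ 0.98965649 -0.14345743] 81.83393609449257 -8.247962459142444
origin from screws [ 0.5807913  -0.10777807]
spigot [ 0.58071308 -0.10837468] -0.0406016674759137 -7.3223899586637365e-06
notch r 0.058911122237937937 angle from d -69.67264897310541
(338, 192) 0.059529128477435356 -35.40776584997704
(494, 156) 0.06080991719509663 -104.32877017096865
(574, 241) 0.06007988433061201 -152.55402022142488
(528, 404) 0.061005649773704936 134.71543154159832
(418, 430) 0.06065335251133973 88.56402511946047
(302, 308) 0.05926194977745102 16.14171672175545
post 0.13460673355775568 -0.0011684749800979794
```

Call:
jog_arm --pt "0 0 0 1 0" --pt "0 0 0 1 0" --pt "0 0 0 1 0" --pt "0 0 0 1 0" --pt "0 0 0 1 0" --pt "0 0 0 1 0" --pt "0 0 0 1 0" --pt "0 0 0 1 0" --pt "0 0 0 1 0" --pt "0 0 0 1 0" --pt "0 0 0 1 0" --pt "0 0 0 1 0" --newtons 40

```text
clock: 1.35
position: [0.149, 0.6068, 0.2311]
tool_rot: [-3.141, 0.0, 1.938]
force: [0.3, 0.0, 0.2]
grip_width: -0.0001
finger_force: 0.0
```

```bash
cat >> h.py <<'E'
from scipy.spatial.transform import Rotation as Ro
D=np.array([.142,.98987]);L=np.array([-D[1],D[0]]);O=np.array([.5808,-.108]);PH=np.arctan2(D[1],D[0])
def fx(x,y,z): return np.r_[O+x*D+y*L,z]
def to(P,yaw=None):
    s=bot.observe(); R=Ro.from_euler("xyz",s["tool_rot"]).as_matrix(); p=s["position"]
    w=p[:2]-O; print("t",s["clock"],"pos",p.round(4),"fix",(w@D).round(4),(w@L).round(4),"pol",np.hypot(*w).round(4),np.degrees(np.arctan2(w@L,w@D)).round(1),"yaw",s["tool_rot"][2].round(4),"F",s["force"].round(2),"Ffix",(s["force"][:2]@D).round(2),(s["force"][:2]@L).round(2),"q7",s["qpos"][6].round(2),"g",s["grip_width"].round(4))
    print("units",(R.T@(np.array(P)-p)/.03).round(2), None if yaw is None else ((((s["tool_rot"][2]-yaw+np.pi)%(2*np.pi)-np.pi)/.08).round(2)))
E
python3 - <<'E'
from h import *
a=np.radians(110.4); T=fx(.061*np.cos(a),.061*np.sin(a),.2); print(T,PH+a-np.pi/2)
to(T,PH+a-np.pi/2)
E
```

```text
[ 0.52118564 -0.12092877  0.2       ] 1.7843623712954657Traceback (most recent call last):
  File "<stdin>", line 3, in <module>
  File "h.py", line 21, in to
    w=p[:2]-O; print("t",s["clock"],"pos",p.round(4),"fix",(w@D).round(4),(w@L).round(4),"pol",np.hypot(*w).round(4),np.degrees(np.arctan2(w@L,w@D)).round(1),"yaw",s["tool_rot"][2].round(4),"F",s["force"].round(2),"Ffix",(s["force"][:2]@D).round(2),(s["force"][:2]@L).round(2),"q7",s["qpos"][6].round(2),"g",s["grip_width"].round(4))
                                                                                                                                                                                                                                                                                                                    ^^^^^^^^^^^^^^^^^^^^^
AttributeError: 'float' object has no attribute 'round'
```

Call:
jog_arm --pt "0 0 0 1 0" --pt "0 0 0 0.93 0" --pt "-1 0.5 0 0 0" --pt "-1 0.5 0 0 0" --pt "-1 0.5 0 0 0" --pt "-1 0.5 0 0 0" --pt "-1 0.5 0 0 0" --pt "-1 0.5 0 0 0" --pt "-1 0.5 0 0 0" --pt "-1 0.5 0 0 0" --pt "-1 0.5 0 0 0" --pt "-1 0.5 0 0 0"

```text
clock: 2.55
position: [0.3604, 0.3448, 0.2313]
tool_rot: [-3.141, 0.0, 1.786]
force: [0.5, 0.1, 0.3]
grip_width: 0.0
finger_force: 0.0
```

Call:
jog_arm --pt "-1 0.15 0 0 0" --pt "-1 0.15 0 0 0" --pt "-1 0.15 0 0 0" --pt "-1 0.15 0 0 0" --pt "-1 0.15 0 0 0" --pt "-1 0.15 0 0 0" --pt "-1 0.15 0 0 0" --pt "-1 0.15 0 0 0" --pt "-1 0.15 0 0 0" --pt "-1 0.15 0 0 0" --pt "-1 0.1 0 0 0" --pt "-1 0.1 0 0 0"

```text
clock: 3.75
position: [0.4868, 0.004, 0.2313]
tool_rot: [-3.142, -0.0, 1.786]
force: [0.4, 0.1, 0.8]
grip_width: 0.0002
finger_force: 0.0
```

Call:
jog_arm --pt "-1 0.1 0 0 0" --pt "-1 0.1 0 0 0" --pt "-1 0.1 0 0 0" --pt "-1 0 0 0 0" --pt "0 0 0 0 0" --pt "0 0 0 0 0"

```text
clock: 4.35
position: [0.5208, -0.1104, 0.2311]
tool_rot: [-3.141, -0.0, 1.785]
force: [0.4, 0.9, -0.4]
grip_width: -0.0001
finger_force: 0.0
```

```bash
sed -i 's/s\["grip_width"\].round(4)/s["grip_width"]/' h.py
python3 - <<'E'
from h import *
a=np.radians(110.4); T=fx(.061*np.cos(a),.061*np.sin(a),.1)
to(T,PH+a-np.pi/2)
f=grab("top")["pixels"]
cv2.imwrite("pics/t1.png",cv2.resize(f[155:255,200:350][:,:,::-1],None,fx=5,fy=5,interpolation=cv2.INTER_CUBIC))
E
```

```text
t 4.35 pos [ 0.5208 -0.1104  0.2311] fix -0.0109 0.059 pol 0.06 100.5 yaw 1.7851 F [ 0.44  0.9  -0.43] Ffix 0.95 -0.31 q7 0.53 g -0.00011125985390773007
units [-0.35 -0.06  4.37] 0.01
```

Call:
jog_arm --pt "-0.35 -0.06 0.7 0 0" --pt "0 0 1 0 0" --pt "0 0 1 0 0" --pt "0 0 1 0 0" --pt "0 0 1 0 0" --pt "0 0 0.8 0 0" --pt "0 0 0.2 0 0" --pt "0 0 0 0 0" --pt "0 0 0 0 0"

```text
clock: 5.3
position: [0.5221, -0.1205, 0.0614]
tool_rot: [3.14, 0.0, 1.787]
force: [-0.5, -0.8, -0.0]
grip_width: -0.0003
finger_force: 0.0
```

```bash
python3 - <<'E'
from h import *
a=np.radians(110.4); T=fx(.061*np.cos(a),.061*np.sin(a),.029)
to(T,PH+a-np.pi/2)
f=grab("side")["pixels"]
cv2.imwrite("pics/s1.png",cv2.resize(f[120:230,180:330][:,:,::-1],None,fx=5,fy=5,interpolation=cv2.INTER_CUBIC))
E
```

```text
t 5.3 pos [ 0.5221 -0.1205  0.0614] fix -0.0207 0.0563 pol 0.06 110.2 yaw 1.7868 F [-0.52 -0.83 -0.01] Ffix -0.89 0.4 q7 0.68 g -0.00030057347960234536
units [-0.01 -0.03  1.08] 0.03
```

View pics/s1.png

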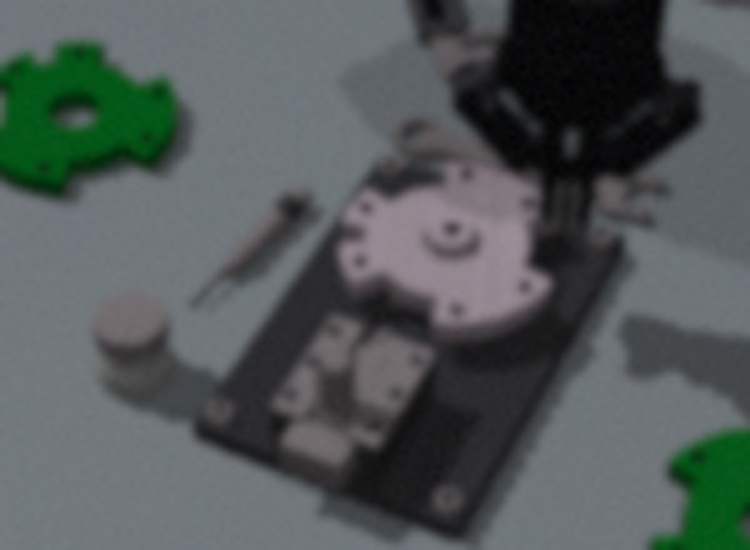

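Call:
jog_arm --pt "0 -0.03 0.2 0 0" --pt "0 0 0.2 0 0" --pt "0 0 0.2 0 0" --pt "0 0 0.2 0 0" --pt "0 0 0.2 0 0" --pt "0 0 0.1 0 0" --pt "0 0 0 0 0" --pt "0 0 0 0 0"

```text
clock: 6.15
position: [0.5207, -0.121, 0.0273]
tool_rot: [3.142, 0.0, 1.786]
force: [-0.1, 0.3, 0.5]
grip_width: -0.0002
finger_force: 0.0
```

Call:
jog_arm --pt "-0.08 0.0016 0 -0.5 0" --pt "-0.08 0.0016 0 -0.5 0" --pt "-0.08 0.0016 0 -0.5 0" --pt "-0.08 0.0016 0 -0.5 0" --pt "-0.08 0.0016 0 -0.5 0" --pt "-0.08 0.0016 0 -0.5 0" --pt "-0.08 0.0016 0 -0.5 0" --pt "-0.08 0.0016 0 -0.5 0"

```text
clock: 6.95
position: [0.5277, -0.1386, 0.0274]
tool_rot: [-3.142, -0.0, 2.11]
force: [-0.4, 3.1, 2.2]
grip_width: 0.0003
finger_force: 1.3
```

Call:
jog_arm --pt "-0.08 0.0016 0 -0.5 0" --pt "-0.08 0.0016 0 -0.5 0" --pt "-0.08 0.0016 0 -0.5 0" --pt "-0.08 0.0016 0 -0.5 0"

```text
clock: 7.35
position: [0.5333, -0.1467, 0.0273]
tool_rot: [-3.142, -0.0, 2.27]
force: [-1.2, 2.1, 1.0]
grip_width: -0.0003
finger_force: 1.3
```

```bash
python3 - <<'E'
from h import *
to(fx(0,0,0))
E
```

```text
t 7.35 pos [ 0.5333 -0.1467  0.0273] fix -0.045 0.0415 pol 0.0612 137.3 yaw 2.2696 F [-1.21  2.14  1.03] Ffix 1.94 1.5 q7 1.07 g -0.00032214461887956826
units [-0.03  2.04  0.91] None
```

Call:
jog_arm --pt "-0.08 0.0016 0 -0.5 0" --pt "-0.08 0.0016 0 -0.5 0" --pt "-0.08 0.0016 0 -0.5 0" --pt "-0.08 0.0016 0 -0.5 0" --pt "-0.08 0.0016 0 -0.5 0" --pt "-0.08 0.0016 0 -0.5 0" --pt "-0.08 0.0016 0 -0.5 0" --pt "-0.08 0.0016 0 -0.5 0" --pt "-0.08 0.0016 0 -0.5 0"

```text
clock: 8.25
position: [0.5498, -0.1604, 0.0273]
tool_rot: [-3.142, -0.0, 2.63]
force: [-2.9, 2.5, 2.2]
grip_width: -0.0
finger_force: 1.3
```

Call:
jog_arm --pt "-0.08 0.0016 0 -0.5 0" --pt "-0.08 0.0016 0 -0.5 0" --pt "-0.08 0.0016 0 -0.5 0" --pt "-0.08 0.0016 0 -0.5 0" --pt "-0.08 0.0016 0 -0.5 0" --pt "-0.08 0.0016 0 -0.5 0" --pt "-0.08 0.0016 0 -0.5 0" --pt "-0.08 0.0016 0 -0.5 0" --pt "-0.08 0.0016 0 -0.5 0"

```text
clock: 9.15
position: [0.5702, -0.1674, 0.0273]
tool_rot: [3.142, -0.0, 2.99]
force: [-2.7, 0.7, 1.2]
grip_width: -0.0001
finger_force: 1.3
```

```bash
python3 - <<'E'
from h import *
to(fx(0,0,0))
f=grab("side")["pixels"]
cv2.imwrite("pics/s2.png",cv2.resize(f[130:230,190:320][:,:,::-1],None,fx=6,fy=6,interpolation=cv2.INTER_CUBIC))
f=grab("top")["pixels"]
cv2.imwrite("pics/t2.png",cv2.resize(f[165:245,220:330][:,:,::-1],None,fx=7,fy=7,interpolation=cv2.INTER_CUBIC))
E
```

```text
t 9.15 pos [ 0.5702 -0.1674  0.0273] fix -0.0603 0.0021 pol 0.0603 178.0 yaw 2.9897 F [-2.7   0.71  1.16] Ffix 0.32 2.78 q7 1.59 g -5.139592071960459e-05
units [-0.05  2.01  0.91] None
```

View pics/s2.png

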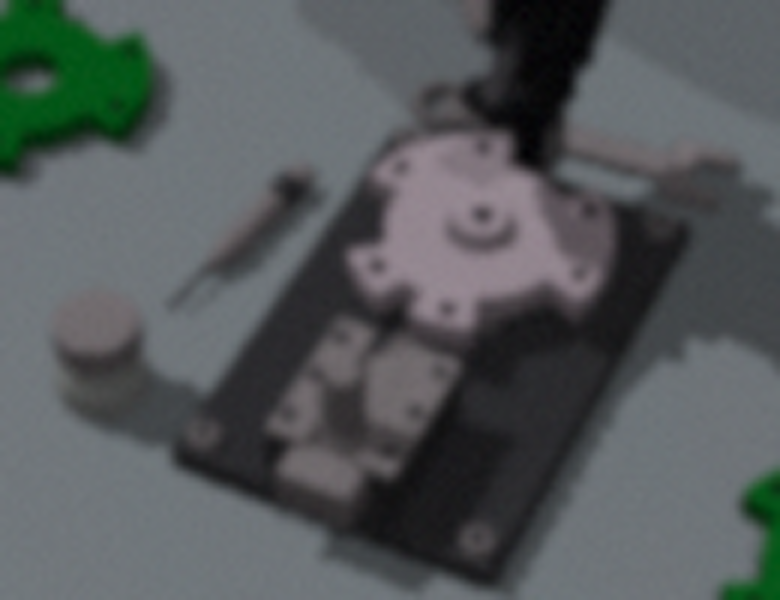

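```bash
python3 - <<'E'
from h import *
f=grab("side")
def g(p): return ((p[0]+.5)/6-.5+190,(p[1]+.5)/6-.5+130)
sp=pix2z(f,g((483,213)),.05)[:2]; print("spigot",sp)
P=[(375,266),(447,308),(402,168),(484,148),(590,210),(580,273)]
W=np.array([pix2z(f,g(p),.042)[:2] for p in P]); c=W.mean(0); print("centroid",c)
for i in(0,2,4):
    v=W[i:i+2]-c; a=np.degrees(np.arctan2(v@L,v@D)); print(np.linalg.norm(v,axis=1),a)
m=[W[i:i+2].mean(0)-c for i in(0,2,4)]
print([np.degrees(np.arctan2(v@L,v@D)) for v in m])
v=pix2z(f,g((405,300)),.042)[:2]-c; print("notch",np.degrees(np.arctan2(v@L,v@D)),np.linalg.norm(v))
E
```

```text
spigot [ 0.57917935 -0.10619732]
centroid [ 0.57997768 -0.10464103]
[0.05194291 0.05046589] [-37.11651447   8.39840369]
[0.05065889 0.05054364] [-111.41072105 -157.63513898]
[0.05078185 0.05103035] [128.66982428  83.67671176]
[np.float64(-14.705701431669569), np.float64(-134.4950827896393), np.float64(106.11535149986871)]
notch -11.442345706237306 0.054810129966099956
```

View pics/t2.png

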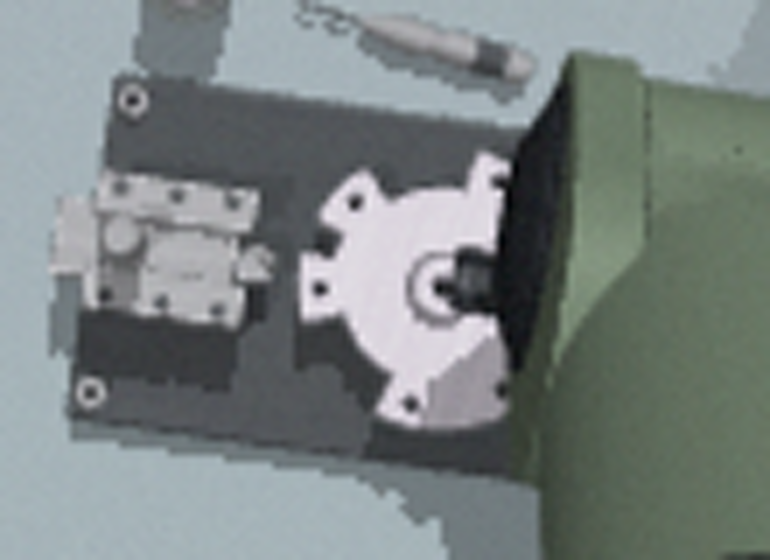

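```bash
cat >> h.py <<'E'
def topang(P,sp=(442,287)):
    f=grab("top"); s=pix2z(f,c1(*sp),.05)[:2]
    v=np.array([pix2z(f,c1(*p),.042)[:2] for p in P])-s
    print(np.linalg.norm(v,axis=1),np.degrees(np.arctan2(v@L,v@D)))
E
python3 - <<'E'
from h import *
topang([(356,203),(319,289),(410,403),(363,169),(302,254),(302,318),(317,223),(326,240)])
topang([(371,191),(461,170),(560,275),(535,365),(394,399),(328,329)])
E
```

```text
[0.05079884 0.0514487  0.05026201 0.06028877 0.06037405 0.06001886
 0.059098   0.05255931] [-37.47081546   8.38091993  82.72283292 -49.28428434  -5.91172835
  20.14092694 -19.9507108  -14.91382386]
[0.05062249 0.05108045 0.05086812 0.05121163 0.05088856 0.05073147] [ -46.72788238  -92.19239495 -165.71752299  148.62979795   74.8854443
   27.91134384]
```

Call:
jog_arm --pt "-0.08 0.0016 0 -0.5 0" --pt "-0.08 0.0016 0 -0.5 0" --pt "-0.08 0.0016 0 -0.5 0" --pt "-0.08 0.0016 0 -0.5 0" --pt "-0.08 0.0016 0 -0.5 0" --pt "-0.06 0.0012 0 -0.38 0" --pt "0 0 0 0 0" --pt "0 0 0 0 0" --pt "0 0 0 0 0"

```text
clock: 10.3
position: [0.584, -0.1678, 0.0273]
tool_rot: [-3.142, 0.0, -3.067]
force: [0.1, -0.5, 0.5]
grip_width: 0.0
finger_force: 0.0
```

```bash
python3 - <<'E'
from h import *
to(fx(0,0,0))
f=grab("top")["pixels"]
cv2.imwrite("pics/t3.png",cv2.resize(f[165:245,220:330][:,:,::-1],None,fx=7,fy=7,interpolation=cv2.INTER_CUBIC))
E
```

```text
t 10.3 pos [ 0.584  -0.1678  0.0273] fix -0.0588 -0.0116 pol 0.0599 -168.8 yaw -3.0668 F [ 0.06 -0.54  0.48] Ffix -0.52 -0.13 q7 1.75 g 3.823330992159993e-06
units [-0.04  2.    0.91] None
```

View pics/t3.png

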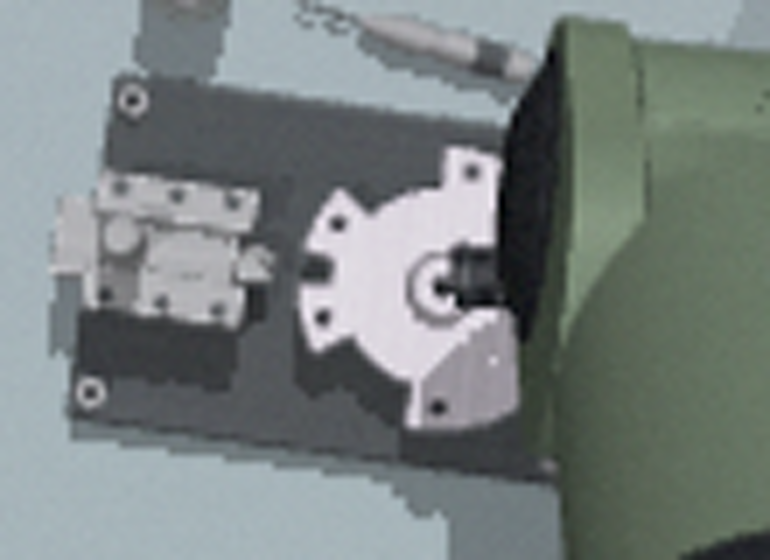

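```bash
python3 - <<'E'
from h import *
topang([(338,222),(323,318),(438,407),(471,173),(330,270)])
E
```

```text
[0.05162653 0.05137174 0.05018874 0.05075722 0.04739493] [-25.00552629  22.2261237   96.33799358 -97.16084814  -1.37013963]
```

Call:
jog_arm --pt "0.15 0 0 0 0" --pt "0 -0.15 0 0 0" --pt "0 0 -0.3 0 0" --pt "0 0 -0.8 0 0" --pt "0 0 -1 0 0" --pt "0 0 -1 0 0" --pt "0 0 -1 1 0" --pt "0 0 0 1 0" --pt "0 0 0 1 0" --pt "0 0 0 1 0" --pt "0 0 0 1 0" --pt "0 0 0 1 0"

```text
clock: 11.6
position: [0.5797, -0.1728, 0.1511]
tool_rot: [3.141, 0.001, 2.733]
force: [-0.5, 0.7, -0.1]
grip_width: -0.0
finger_force: 0.0
```

Call:
jog_arm --pt "0 0 0 1 0" --pt "0 0 0 1 0" --pt "0 0 0 1 0" --pt "0 0 0 1 0" --pt "0 0 0 1 0" --pt "0 0 0 1 0" --pt "0 0 0 1 0" --pt "0 0 0 1 0" --pt "0 0 0 1 0" --pt "0 0 0 1 0" --pt "0 0 0 1 0" --pt "0 0 0 1 0"

```text
clock: 12.8
position: [0.5798, -0.1727, 0.1511]
tool_rot: [3.141, -0.0, 1.773]
force: [-0.6, -0.2, 0.5]
grip_width: -0.0005
finger_force: 0.0
```

Call:
jog_arm --pt "0 0 0 1 0" --pt "0 0 0 1 0" --pt "0 0 0 1 0" --pt "0 0 0 1 0" --pt "0 0 0 0.4 0" --pt "0 0 0 0 0"

```text
clock: 13.4
position: [0.5797, -0.1726, 0.1507]
tool_rot: [3.141, -0.0, 1.425]
force: [-0.6, 0.1, -0.1]
grip_width: 0.0002
finger_force: 0.0
```

```bash
python3 - <<'E'
from h import *
to(fx(.166,-.0005,.15),PH)
f=grab("top")["pixels"]
cv2.imwrite("pics/t4.png",cv2.resize(f[165:245,220:330][:,:,::-1],None,fx=7,fy=7,interpolation=cv2.INTER_CUBIC))
E
```

```text
t 13.4 pos [ 0.5797 -0.1726  0.1507] fix -0.0641 -0.0081 pol 0.0646 -172.8 yaw 1.4254 F [-0.56  0.15 -0.15] Ffix 0.07 0.57 q7 0.32 g 0.00022800123171323576
units [ 7.67 -0.28  0.02] -0.04
```

Call:
jog_arm --pt "0.9 -0.28 0 -0.04 0" --pt "1 0 0 0 0" --pt "1 0 0 0 0" --pt "1 0 0 0 0" --pt "1 0 0 0 0" --pt "1 0 0 0 0" --pt "1 0 0 0 0" --pt "0.77 0 0 0 0" --pt "0 0 1 0 0" --pt "0 0 0.6 0 0" --pt "0 0 0 0 0"

```text
clock: 14.55
position: [0.6029, 0.0563, 0.1004]
tool_rot: [-3.138, 0.001, 1.43]
force: [-0.4, 0.6, 0.7]
grip_width: 0.0003
finger_force: 0.0
```

```bash
python3 - <<'E'
from h import *
to(fx(.166,-.0005,.06),PH)
f=grab("side")["pixels"]
cv2.imwrite("pics/s4.png",cv2.resize(f[120:230,180:330][:,:,::-1],None,fx=5,fy=5,interpolation=cv2.INTER_CUBIC))
E
```

```text
t 14.55 pos [0.6029 0.0563 0.1004] fix 0.1658 0.0015 pol 0.1658 0.5 yaw 1.4299 F [-0.36  0.6   0.72] Ffix 0.54 0.44 q7 -0.03 g 0.0003483852931122443
units [0.01 0.07 1.35] 0.02
```

View pics/s4.png

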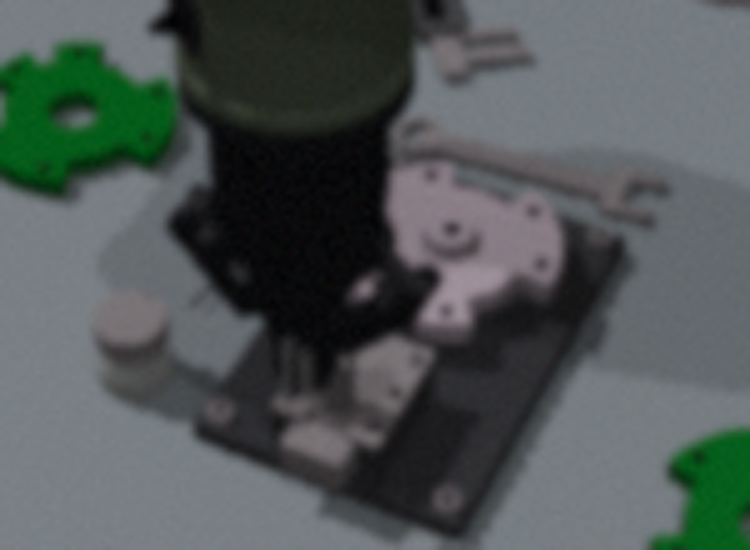

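Call:
jog_arm --pt "0 0.07 0.5 0 0" --pt "0 0 0.5 0 0" --pt "0 0 0.25 0 0" --pt "-0.1 0 0 0 0" --pt "-0.1 0 0 0 0" --pt "0 0 0 0 0"

```text
clock: 15.2
position: [0.6056, 0.0492, 0.0653]
tool_rot: [3.141, 0.0, 1.427]
force: [-0.9, 0.0, -0.0]
grip_width: -0.0002
finger_force: 0.0
```

Call:
jog_arm --pt "-0.08 0 0 0 0" --pt "-0.08 0 0 0 0" --pt "-0.08 0 0 0 0" --pt "-0.08 0 0 0 0"

```text
clock: 15.6
position: [0.6042, 0.0406, 0.065]
tool_rot: [3.141, -0.0, 1.428]
force: [1.1, 1.9, 2.1]
grip_width: 0.0
finger_force: 1.1
```

```bash
python3 - <<'E'
from h import *
to(fx(.132,-.0005,.062),PH)
E
```

```text
t 15.6 pos [0.6042 0.0406 0.065 ] fix 0.1504 -0.002 pol 0.1504 -0.8 yaw 1.4283 F [1.08 1.92 2.06] Ffix 2.05 -0.79 q7 0.01 g 1.7082331614035148e-05
units [-0.61 -0.05  0.1 ] -0.0
```

Call:
jog_arm --pt "-0.07 0 0 0 0" --pt "-0.07 0 0 0 0" --pt "-0.07 0 0 0 0" --pt "-0.05 0 0 0 0" --pt "-0.03 0 0 0 0" --pt "0 0 0 0 0"

```text
clock: 16.2
position: [0.6027, 0.0317, 0.0648]
tool_rot: [-3.141, 0.0, 1.428]
force: [-0.2, 0.4, 0.1]
grip_width: -0.0001
finger_force: 0.2
```

Call:
jog_arm --pt "-0.03 0 0 0 0" --pt "-0.03 0 0 0 0" --pt "-0.03 0 0 0 0" --pt "-0.03 0 0 0 0"

```text
clock: 16.6
position: [0.6022, 0.0283, 0.0647]
tool_rot: [-3.141, -0.0, 1.428]
force: [0.7, 2.7, 0.6]
grip_width: -0.0003
finger_force: 1.5
```

```bash
python3 - <<'E'
from h import *
to(fx(.132,-.0005,.062),PH)
E
```

```text
t 16.6 pos [0.6022 0.0283 0.0647] fix 0.138 -0.0018 pol 0.138 -0.8 yaw 1.428 F [0.69 2.74 0.63] Ffix 2.81 -0.29 q7 0.03 g -0.0003048881822952197
units [-0.2  -0.04  0.09] -0.0
```

Call:
jog_arm --pt "-0.02 0 0 0 0" --pt "-0.02 0 0 0 0" --pt "-0.02 0 0 0 0" --pt "-0.02 0 0 0 0"

```text
clock: 17.0
position: [0.6019, 0.026, 0.0648]
tool_rot: [-3.142, -0.0, 1.428]
force: [1.3, 3.7, -0.7]
grip_width: 0.0002
finger_force: 1.6
```

Call:
jog_arm --pt "-0.02 0 0 0 0" --pt "-0.02 0 0 0 0" --pt "-0.02 0 0 0 0"

```text
clock: 17.3
position: [0.6016, 0.0241, 0.0648]
tool_rot: [-3.141, 0.0, 1.428]
force: [0.0, 2.8, -0.1]
grip_width: -0.0
finger_force: 1.6
```

```bash
python3 - <<'E'
from h import *
to(fx(.132,-.0005,.062),PH)
E
```

```text
t 17.3 pos [0.6016 0.0241 0.0648] fix 0.1337 -0.0018 pol 0.1337 -0.8 yaw 1.428 F [ 0.01  2.83 -0.12] Ffix 2.81 0.39 q7 0.04 g -1.5422136375674766e-05
units [-0.06 -0.04  0.09] -0.0
```

Call:
jog_arm --pt "-0.015 0 0 0 0" --pt "-0.015 0 0 0 0"

```text
clock: 17.5
position: [0.6015, 0.0232, 0.0648]
tool_rot: [-3.142, 0.0, 1.428]
force: [1.1, 3.8, -0.3]
grip_width: -0.0002
finger_force: 1.6
```

Call:
jog_arm --pt "-0.015 0 0 0 0" --pt "-0.015 0 0 0 0"

```text
clock: 17.7
position: [0.6014, 0.0224, 0.0648]
tool_rot: [-3.142, -0.0, 1.428]
force: [1.8, 4.0, 0.0]
grip_width: 0.0001
finger_force: 2.1
```

Call:
jog_arm --pt "-0.015 0 0 0 0" --pt "-0.015 0 0 0 0"

```text
clock: 17.9
position: [0.6013, 0.0219, 0.0648]
tool_rot: [-3.142, -0.0, 1.428]
force: [0.6, 5.8, 0.1]
grip_width: -0.0002
finger_force: 2.8
```

Call:
jog_arm --pt "-0.015 0 0 0 0" --pt "-0.015 0 0 0 0" --pt "0 0 0 0 0"

```text
clock: 18.2
position: [0.6012, 0.0211, 0.0648]
tool_rot: [-3.142, -0.001, 1.428]
force: [0.1, 6.1, -0.4]
grip_width: -0.0
finger_force: 2.9
```

Call:
jog_arm --pt "-0.015 0 0 0 0" --pt "-0.015 0 0 0 0" --pt "0 0 0 0 0"

```text
clock: 18.5
position: [0.6012, 0.0209, 0.0648]
tool_rot: [3.142, -0.001, 1.429]
force: [1.9, 9.2, -1.0]
grip_width: -0.0
finger_force: 4.6
```

Call:
jog_arm --pt "-0.015 0 0 0 0" --pt "-0.015 0 0 0 0" --pt "0 0 0 0 0"

```text
clock: 18.8
position: [0.6011, 0.0207, 0.0648]
tool_rot: [-3.142, -0.002, 1.429]
force: [1.9, 12.6, -0.9]
grip_width: 0.0002
finger_force: 6.4
```

Call:
jog_arm --pt "-0.015 0 0 0 0" --pt "0 0 0 0 0" --pt "0 0 0 0 0"

```text
clock: 19.1
position: [0.6011, 0.0206, 0.0648]
tool_rot: [3.142, -0.002, 1.43]
force: [2.4, 13.6, -0.3]
grip_width: -0.0
finger_force: 7.2
```

Call:
jog_arm --pt "-0.02 0 0 0 0" --pt "0 0 0 0 0" --pt "0 0 0 0 0" --pt "0 0 0 0 0"

```text
clock: 19.5
position: [0.6011, 0.0205, 0.0649]
tool_rot: [3.141, -0.003, 1.43]
force: [3.1, 16.3, -1.2]
grip_width: -0.0002
finger_force: 8.4
```

```bash
python3 - <<'E'
from h import *
to(fx(.132,-.0005,.062),PH)
E
```

```text
t 19.5 pos [0.6011 0.0205 0.0649] fix 0.1301 -0.0019 pol 0.1301 -0.8 yaw 1.43 F [ 3.13 16.25 -1.24] Ffix 16.53 -0.79 q7 0.05 g -0.00017620250549766654
units [ 0.06 -0.05  0.1 ] 0.02
```

Call:
jog_arm --pt "0.1 0 0 0 0" --pt "0.1 0 0 0 0" --pt "0.2 0 0 0 0" --pt "0.4 0 0 0 0" --pt "0 0 -0.7 0 0" --pt "0 0 -1 0 0" --pt "0 0 -1 0 0" --pt "0.5 0 -1 0 0" --pt "1 0 -0.5 0 0" --pt "1 0 0 0 0" --pt "1 0 0 0 0" --pt "1 0 0 0 0"

```text
clock: 20.7
position: [0.6233, 0.1773, 0.191]
tool_rot: [3.141, -0.0, 1.428]
force: [-0.2, 0.3, 0.9]
grip_width: 0.0006
finger_force: 0.0
```

```bash
python3 - <<'E'
from h import *
to(fx(.166,0,.1),PH)
f=grab("top")["pixels"]
cv2.imwrite("pics/t5.png",cv2.resize(f[165:245,220:330][:,:,::-1],None,fx=7,fy=7,interpolation=cv2.INTER_CUBIC))
E
```

```text
t 20.7 pos [0.6233 0.1773 0.191 ] fix 0.2885 -0.0015 pol 0.2885 -0.3 yaw 1.4284 F [-0.15  0.32  0.95] Ffix 0.29 0.2 q7 -0.26 g 0.0005580291297301862
units [-4.08 -0.05  3.03] 0.0
```

View pics/t5.png

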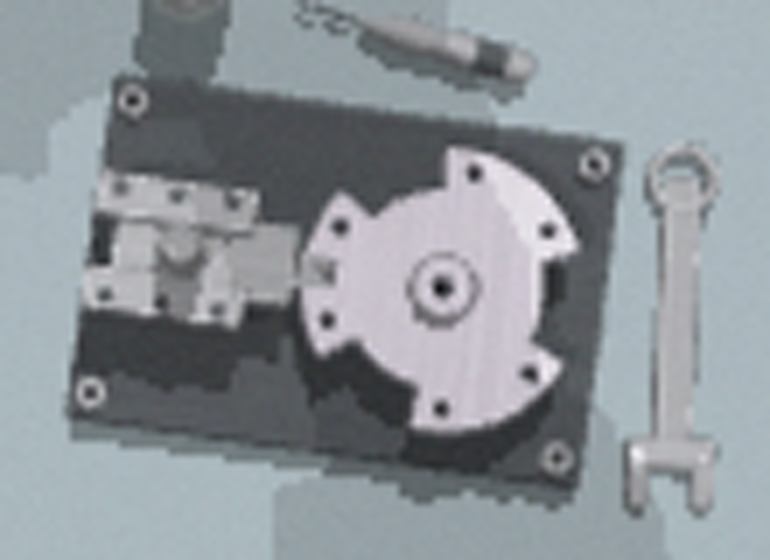

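```bash
python3 - <<'E'
from h import *
topang([(341,226),(327,320),(441,408),(475,174)])
f=grab("top"); s=pix2z(f,c1(442,287),.05)[:2]; v=pix2z(f,c1(181,240),.086)[:2]-s; print("post",v@D,v@L)
E
```

```text
[0.04964265 0.04995846 0.05058841 0.0508174 ] [-24.15232102  23.64312201  97.77947135 -99.13165406]
post 0.1103456427027252 -0.0016801062510745307
```

```bash
python3 -c "
from workcell import bot
print(bot.job_done())"
```

```text
the job is handed in; nothing more can be done
None
```

I turned the flange until its notch faced the tongue, pushed the slide home and leaned on it with about 16 N. The last picture shows the tongue seated in the notch, with the slide about 111 mm from the spigot axis. I then backed the arm clear and handed the job in at about 21 s; no verdict came back.

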